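# Make up two customer orders at the parcel counter

## Robot

A 6-joint arm with a two-finger parallel gripper is mounted at the origin on the work surface. World frame = base frame: x ahead of the robot, y to its left, z up, the work surface at z = 0. Lengths are in m, angles in degrees, forces in N, time in s.
With the tool pointing down it reaches from about 0.3 to 0.775 m from the base axis. Payload 14.6 kg.
Tool frame: the origin (TCP) lies on the centre line of the jaws, within the pads' length; the fingertips stand ahead of it and the grasp point (between the pads) is the TCP (manip.nose_length is the z of the fingertips in the tool frame, in m); z points along the fingers, y is the direction in which the jaws open and shut (so a half turn about z gives the same grasp; the last joint's range is limited). The gripper opens to 94 mm and grips with 3 to 60 N. Pads are 16 mm wide; open, the fingers measure 119 mm over their backs; the gripper's body (75 mm by 177 mm) begins 78 mm behind the grasp point.
Start: joints at [-80.42, 17.183, 87.147, -0, 75.671, -3.816], TCP at [0.127, -0.535, 0.224] pointing down, gripper open.
Joint ranges: [-173.82, 173.82], [-45.26, 126.66], [13.44, 144.39], [-59.66, 239.66], [0, 175.72], [-146.38, 146.38]. Speed limits (degrees/s): [127.2, 127.2, 147.25, 180, 180, 180].

## Interface

Orientations are given as [roll, pitch, yaw] about the fixed x, y, z axes, in that order (R = Rz(yaw) Ry(pitch) Rx(roll)).
In Python, from plant import manip gives the robot as it stands.
- The arm moves only by the tool step_arm, never from a script. Its argument "plan" is a list of rows, each a list of 6 numbers: the shift along the world's x, y, z each as a share of 25 mm, from -1 to 1, then the turn, a rotation vector about the world's x, y, z each as a share of 0.08 rad, from -1 to 1. In form: [[dx, dy, dz, rx, ry, rz], ...]. A call has exactly 10 rows; each row shifts and turns the commanded pose from where the row before left it; what a row does not reach is not made up. A row lasts 1/8 s, in which the tool goes at most 62.5 mm and 10.7 degrees, less where a joint would pass 70% of its speed; a pose out of reach is approached as far as the arm can. A call with a number of a shift or a turn outside -1 to 1 is refused whole. A call with a gripper value outside its range is refused whole. "fingers" is the gripper's target within -1 to 1 (fully open at 1, half-way at 0, shut at -1), set as the call begins (left out, the last holds). The fingers move at their own pace and stop on an object; the grip force is fixed at half the most. Time passes only in rows, so rows that do not move let the fingers close, or fill a call up. It gives the time, the measured TCP pose, the force and the opening at its end, in the units of the state.
- manip.observe(): the state, without advancing time (a new reading comes with each control period).
- manip.get_image(name): name is "side" or "top" or "wrist"; returns (picture, depth): 420x560x3 uint8, red, green, blue; 420x560 float32, m along the optical axis (not along the pixel's ray), 0 where there is no reading.
- manip.camera_params(name): a dict with "camera_matrix" (3x3 intrinsics, pixels), "k1" (the pictures are not rectified: a ray, as slopes to the right and down, at radius r is drawn at 1 + k1 r^2 times it, then the intrinsics apply), "rvec" (rotation vector, rad) and "tvec" (3), from world to camera coordinates, as OpenCV has them; the wrist camera has in their place "hand_eye" (4x4, takes a point from camera to tool coordinates, whose origin is the TCP and whose axes are the flange's). Camera axes: x right, y down, z forward; pixel columns grow to the right and rows downward; lengths in m; the calibration is good to about 2 mm. A picture is of the moment at which its call begins: read the wrist's pose just before it. camera_params takes no time and is no camera call.
- manip.job_done(): hands the job in, once; it reports no verdict.
Trained networks look in the newest picture that a camera, given by its name, has taken for a name from the list of things; names that differ only in an ending like _2 or _b are one class to them, and where a whole thing is asked for, a point or a joint stands for the part that bears it (a point fixed in the world has none). Each returns a list of dicts, best first, with "conf" (0 to 1); they miss things now and then, are a little off and sometimes report something else, mostly with a low value. They report only what shows in the picture. A call takes as long as a camera call. They do not tell look-alikes from the thing itself.
- manip.masks_of(camera, thing): "pixels" (420x560 bool, what is visible of it) and "uv" ([column, row] in pixels, amid what is visible of it).
The state is a dict: "clock": time; "q": joint angles; "qvel": joint speeds; "tau": joint torques, N m; "tcp_pos": TCP position; "eef_rot": TCP orientation; "force": force on the tool from outside, world axes, zero at the start; "ft_torque": the same for the moment, N m; "finger_gap": opening from 0.0 (shut) to 1.0 (fully open).
Only numpy, scipy, OpenCV 4.12 (cv2) and the standard library are available. Lean on these libraries where they do the work, as an engineer would, in place of code of your own. Each camera call takes 0.05 s, during which the arm holds its last target. There are 200 camera calls.

## Task

Make up the two orders. In the blue tray, lay the brown kraft carton flat, set the small red box centrally on top of it, and stand the amber bottle beside them on the tray's floor; in the yellow tray, lay the teal carton flat and set the roll of brown tape, lying flat, centrally on top of it. Keep the bottle upright throughout, and leave the purple box, the black carton and the white jar where they are.

Things in the scene. Friction and masses are not known exactly. Their poses are not given: they have to be found in the camera images.
- blue_tray: Blue open tray, fixed to the counter, outside 150 (x) by 235 (y) by 30 mm high, walls and floor 5 mm thick (inside 140 by 225 mm). Origin at the centre of its underside, on the counter; z up. One tray stands nearer the robot and one farther; which is which changes.
- yellow_tray: Yellow open tray, fixed to the counter, the same size and make as the blue one: outside 150 (x) by 235 (y) by 30 mm high, walls and floor 5 mm. Origin at the centre of its underside; z up.
- kraft_carton_center (a point): Brown kraft cardboard carton with a paler tape strip and a white blank label on top, 85 long by 60 wide by 45 mm high, about 250 g. Origin at its centre, half-way up; x along its length, y across, z up. Lies flat on the counter at the start.
- teal_carton_center (a point): Teal carton with a pale tape strip along its top, 85 long by 58 wide by 40 mm high, about 220 g. Origin at its centre, half-way up; x along its length, y across, z up. Lies flat on the counter at the start.
- red_box_center (a point): Small red box with a cream-yellow ribbon strip, 56 long by 46 wide by 34 mm high, about 80 g. Origin at its centre, half-way up; x along its length, y across, z up. Lies flat on the counter at the start.
- amber_bottle_center (a point): Amber-brown bottle with a black cap and a paper label, standing upright, 44 mm across the body and 95 mm high, about 130 g. Origin on its axis, half-way up (47.5 mm above its foot), z up along its axis.
- tape_roll_center (a point): Roll of dark brown tape lying flat on the counter, 60 mm outside diameter, 34 mm hole, 36 mm high, about 100 g. Origin on its axis, half-way up; z up along its axis.
- purple_box_center (a point): Purple box with a white label, 60 by 50 by 32 mm high; not wanted, leave it alone. Origin at its centre, half-way up; x along its length, y across, z up. Lies flat on the counter at the start.
- black_carton_center (a point): Black carton with a white label, 80 by 56 by 40 mm high; not wanted, leave it alone. Origin at its centre, half-way up; x along its length, y across, z up. Lies flat on the counter at the start.
- white_jar_center (a point): White jar with a green lid, 52 mm across and 65 mm high, standing upright; not wanted, leave it alone. Origin on its axis, half-way up.
There are look-alikes about, which are no part of the job. Several things look just like the part that bears teal_carton_center: the one meant starts farthest from the robot's base.

How it is judged (in metres and radians):
At the end, for the whole second after the job is handed in: Kraft carton flat and bottle upright on the blue tray's floor, teal carton flat on the yellow tray's floor (7 mm in height, 7 degrees); red box level on the kraft carton and tape roll level on the teal one, centres within 15 mm; all five at rest (x of kraft_carton_center in the frame of blue_tray between -0.05 and 0.05 m and y of kraft_carton_center in the frame of blue_tray between -0.096 and 0.096 m and z of kraft_carton_center in the frame of blue_tray between 0.0205 and 0.0345 m and angle between each of kraft_carton_center, amber_bottle_center, red_box_center, teal_carton_center, tape_roll_center's own z axis and vertical below 0.12 rad and x of amber_bottle_center in the frame of blue_tray between -0.05 and 0.05 m and y of amber_bottle_center in the frame of blue_tray between -0.096 and 0.096 m and z of amber_bottle_center in the frame of blue_tray between 0.0455 and 0.0595 m and horizontal distance between red_box_center and kraft_carton_center below 0.015 m and z of red_box_center in the frame of kraft_carton_center between 0.0335 and 0.0455 m and x of teal_carton_center in the frame of yellow_tray between -0.05 and 0.05 m and y of teal_carton_center in the frame of yellow_tray between -0.096 and 0.096 m and z of teal_carton_center in the frame of yellow_tray between 0.018 and 0.032 m and horizontal distance between tape_roll_center and teal_carton_center below 0.015 m and z of tape_roll_center in the frame of teal_carton_center between 0.032 and 0.044 m and linear speed of each of kraft_carton, amber_bottle, red_box, teal_carton, tape_roll below 0.02 m/s); the robot touches nothing.
It fails at once if the purple box, which is not wanted, is moved more than 30 mm (distance of purple_box_center from where it was at the start of the episode above 0.03 m).
It fails at once if the black carton, which is not wanted, is moved more than 30 mm (distance of black_carton_center from where it was at the start of the episode above 0.03 m).
It fails at once if the white jar, which is not wanted, is moved more than 30 mm (distance of white_jar_center from where it was at the start of the episode above 0.03 m).
It fails at once if the bottle is tipped by more than 35 degrees (angle between amber_bottle_center's own z axis and vertical above 0.61 rad).
It also fails if it takes over 141 s, if anything falls off the work surface, if the arm or the gripper's body presses on something with over 40 N, if the wrist force passes 120 N, or if a joint passes its speed limit or range.

## Working session

There is one attempt and no reset: what is moved stays moved. The work goes in short steps, Python scripts to look and compute and a tool call to move; the robot and the scene stay as the last step left them, time stands still between calls to the robot, and variables do not carry over. Pictures are saved under pics/ and viewed, about 12 in all and at most 16, crops included, and the job is handed in when it is done.

Besides the shell and the picture viewer there is one more tool, called after ">>>" as name(argument=value, ...), one argument or row to a line, values as JSON. step_arm: Moves the arm, as the interface text tells. Shift numbers are shares of 25 mm and turn numbers shares of 0.08 rad, none past 1 either way. Its arguments: {"type":"object","properties":{"plan":{"type":"array","items":{"type":"array","items":{"type":"number","minimum":-1,"maximum":1}}},"fingers":{"type":"number"}},"required":["plan"]}

```bash
ls; mkdir -p pics; cat > h.py <<'E'
import numpy as np, cv2
from plant import manip
from scipy.spatial.transform import Rotation as R
def cam(name):
    p=manip.camera_params(name); K=np.array(p["camera_matrix"]); k1=p["k1"]
    if "hand_eye" in p:
        s=manip.observe(); T=np.eye(4); T[:3,:3]=R.from_euler('xyz',s["eef_rot"],degrees=True).as_matrix(); T[:3,3]=s["tcp_pos"]
        T=T@np.array(p["hand_eye"])
    else:
        W=np.eye(4); W[:3,:3]=cv2.Rodrigues(np.array(p["rvec"],float))[0]; W[:3,3]=np.ravel(p["tvec"]); T=np.linalg.inv(W)
    return K,k1,T
def cloud(name,save=None):
    K,k1,T=cam(name); img,d=manip.get_image(name)
    if save: cv2.imwrite(save,img[:,:,::-1])
    v,u=np.mgrid[0:420,0:560].astype(np.float64)
    pts=cv2.undistortPoints(np.stack([u.ravel(),v.ravel()],1)[:,None],K,np.array([k1,0,0,0,0.]))[:,0].reshape(420,560,2)
    P=np.dstack([pts[...,0]*d,pts[...,1]*d,d])
    W=P@T[:3,:3].T+T[:3,3]; W[d==0]=np.nan
    return img,W
def top(W,m,band=0.006):
    "top face of mask: centre, long-axis yaw, dims, z"
    m=cv2.erode(m.astype(np.uint8),np.ones((2,2)))>0
    p=W[m&~np.isnan(W[...,2])]; z=np.percentile(p[:,2],90); q=p[abs(p[:,2]-z)<band]
    (c,s,a)=cv2.minAreaRect((q[:,:2]*1000).astype(np.float32))
    if s[0]<s[1]: s=s[::-1]; a+=90
    a=(a+90)%180-90
    return np.round(c,1),np.round(s,1),round(a,1),round(z*1000,1),len(q)
E
cat > a.py <<'E'
from h import *
print(manip.nose_length if hasattr(manip,'nose_length') else '', manip.observe())
for c in ("top","side"):
    img,W=cloud(c,f"pics/{c}0.png"); print(c,cam(c)[2][:3,3].round(2))
    for n in ["blue_tray","yellow_tray","kraft_carton_center","teal_carton_center","red_box_center","amber_bottle_center","tape_roll_center","purple_box_center","black_carton_center","white_jar_center"]:
        for r in manip.masks_of(c,n):
            try: print(n,round(r["conf"],2),np.round(r["uv"]),top(W,r["pixels"]))
            except Exception as e: print(n,r["conf"],r["uv"],e)
E
python3 a.py
```

```text
pics
0.019 {'clock': 0.0, 'q': array([-8.04199068e+01,  1.72147893e+01,  8.71798032e+01, -1.68442151e-05,
        7.56704058e+01, -3.81573089e+00]), 'qvel': array([ 0.06392644, -0.06314797,  0.02076424, -0.02945318,  0.06176127,
       -0.05506417]), 'tau': array([ 1.55539987e-03, -5.31806445e+01, -3.52734089e+01,  7.09376112e-02,
        2.44841102e-02, -9.99825852e-05]), 'tcp_pos': array([ 0.12738129, -0.53480107,  0.22389802]), 'eef_rot': array([-1.79935145e+02, -4.30921608e-03,  1.33958258e+01]), 'force': array([0.14106997, 0.14531329, 0.66060777]), 'ft_torque': array([0.01208989, 0.0059596 , 0.04866899]), 'finger_gap': 0.9981456467933844}
top [0.33 0.02 1.02]
blue_tray 0.93 [284. 193.] (array([442.3,  -9.2]), array([234.7, 149.5]), 89.3, np.float64(24.3), 585)
yellow_tray 0.57 [284. 116.] (array([635.9, -12.9]), array([232.5, 153. ]), -85.0, np.float64(23.6), 546)
yellow_tray 0.17 [433. 160.] (array([ 516.1, -361.9]), array([19.5, 17.1]), 48.3, np.float64(93.7), 68)
kraft_carton_center 0.6 [365. 129.] (array([ 596.6, -211.2]), array([83.2, 58.9]), 17.2, np.float64(46.9), 846)
kr
[... 1845 characters left out ...]
8.9, 57.6]), -30.8, np.float64(40.0), 326)
red_box_center 0.9 [314. 136.] (array([524.5, 373.2]), array([56.7, 44.4]), 12.3, np.float64(34.1), 180)
amber_bottle_center 0.63 [355. 392.] (array([ 515. , -365.7]), array([19.5, 19.1]), -74.2, np.float64(93.6), 151)
tape_roll_center 0.83 [284. 175.] (array([426.6, 204.8]), array([53.5, 52.2]), 41.1, np.float64(35.6), 184)
purple_box_center 0.88 [260. 149.] (array([358.8, 330.6]), array([58.1, 46.3]), 7.1, np.float64(31.9), 211)
black_carton_center 0.85 [288. 316.] (array([ 412. , -214.6]), array([78.6, 55.1]), 0.3, np.float64(40.4), 1084)
white_jar_center 0.88 [270. 388.] (array([ 378.3, -350.4]), array([45.3, 43.2]), 54.3, np.float64(65.1), 646)
```

View pics/top0.png

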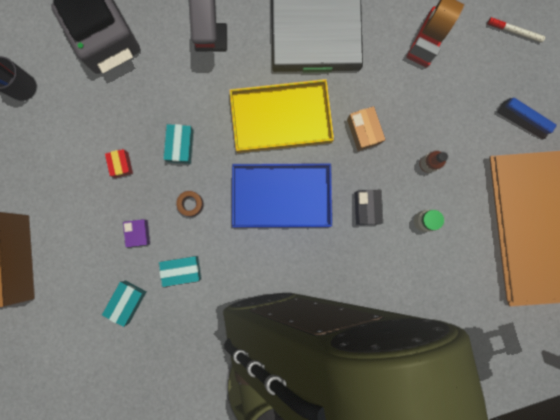

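View pics/side0.png

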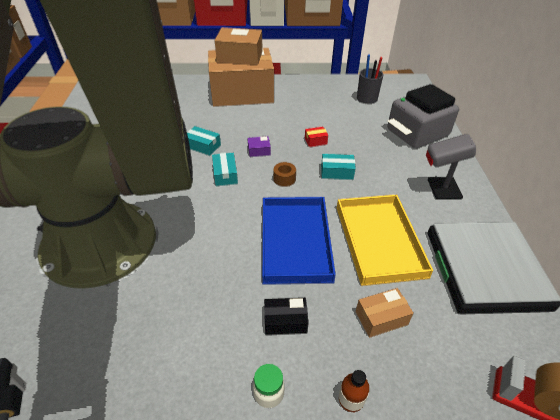

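The networks agree with both views. The far teal carton at top-view pixel (178,145), about (0.568, 0.233), is the one meant. I'll start with the kraft carton.

>>> step_arm(
  plan=[
    [1, 0.7, 0, 0, 0, 0.1],
    [1, 0.7, 0, 0, 0, 0.1],
    [1, 0.7, 0, 0, 0, 0.1],
    [1, 0.7, 0, 0, 0, 0.1],
    [1, 0.7, 0, 0, 0, 0.1],
    [1, 0.7, 0, 0, 0, 0.1],
    [1, 0.7, 0, 0, 0, 0.1],
    [1, 0.7, 0, 0, 0, 0.1],
    [1, 0.7, 0, 0, 0, 0.1],
    [1, 0.7, 0, 0, 0, 0],
  ],
  fingers=1,
)

```text
clock: 2.35
tcp_pos: [0.3782, -0.3594, 0.2245]
eef_rot: [180.0, -0.0, 17.5]
force: [-0.4, 0.4, 0.3]
finger_gap: 1.004
```

>>> step_arm(
  plan=[
    [0.97, 0.65, 0, 0, 0, 0],
    [0.97, 0.65, 0, 0, 0, 0],
    [0.97, 0.65, 0, 0, 0, 0],
    [0.97, 0.65, -0.5, 0, 0, 0],
    [0.97, 0.65, -0.5, 0, 0, 0],
    [0.97, 0.65, -0.5, 0, 0, 0],
    [0.97, 0.65, -0.6, 0, 0, 0],
    [0.97, 0.65, -0.6, 0, 0, 0],
    [0.97, 0.65, -0.7, 0, 0, 0],
    [0.04, 0.03, -0.8, 0, 0, 0],
  ],
)

```text
clock: 3.6
tcp_pos: [0.5976, -0.212, 0.1185]
eef_rot: [180.0, -0.0, 17.6]
force: [0.1, -0.5, 0.5]
finger_gap: 1.002
```

```bash
cat > w.py <<'E'
import sys; from h import *
img,W=cloud("wrist","pics/%s.png"%sys.argv[1])
for n in sys.argv[2:]:
    for r in manip.masks_of("wrist",n): print(n,round(r["conf"],2),np.round(r["uv"]),top(W,r["pixels"]))
print(manip.observe()["tcp_pos"].round(4))
E
python3 w.py w1 kraft_carton_center
```

```text
kraft_carton_center 0.62 [280. 220.] (array([ 599. , -211.4]), array([86.1, 59.1]), 17.1, np.float64(45.8), 7419)
[ 0.5954 -0.2128  0.1167]
```

View pics/w1.png

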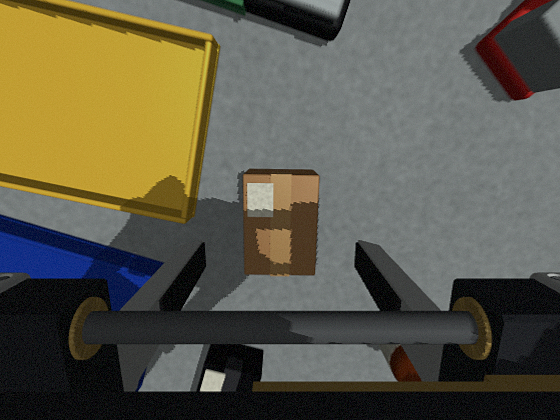

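The carton sits between the fingers (image centre ~(280,220)). I'll descend, grip and lift.

>>> step_arm(
  plan=[
    [0.04, 0.02, -0.6, 0, 0, 0],
    [0, 0, -0.6, 0, 0, 0],
    [0, 0, -0.6, 0, 0, 0],
    [0, 0, -0.6, 0, 0, 0],
    [0, 0, -0.55, 0, 0, 0],
    [0, 0, 0, 0, 0, 0],
    [0, 0, 0, 0, 0, 0],
    [0, 0, 0, 0, 0, 0],
    [0, 0, 0, 0, 0, 0],
    [0, 0, 0, 0, 0, 0],
  ],
)

```text
clock: 4.95
tcp_pos: [0.5977, -0.2126, 0.0459]
eef_rot: [180.0, -0.0, 17.5]
force: [0.5, 0.1, 0.7]
finger_gap: 0.998
```

>>> step_arm(
  plan=[
    [0, 0, 0, 0, 0, 0],
    [0, 0, 0, 0, 0, 0],
    [0, 0, 0, 0, 0, 0],
    [0, 0, 0, 0, 0, 0],
    [0, 0, 0, 0, 0, 0],
    [0, 0, 0, 0, 0, 0],
    [0, 0, 0, 0, 0, 0],
    [0, 0, 0, 0, 0, 0],
    [0, 0, 0, 0, 0, 0],
    [0, 0, 0, 0, 0, 0],
  ],
  fingers=-1,
)

```text
clock: 6.2
tcp_pos: [0.5977, -0.2125, 0.0457]
eef_rot: [-180.0, 0.0, 17.5]
force: [-0.3, 0.3, -0.2]
finger_gap: 0.635
```

>>> step_arm(
  plan=[
    [0, 0, 0.5, 0, 0, 0],
    [0, 0, 0.5, 0, 0, 0],
    [0, 0, 0.5, 0, 0, 0],
    [0, 0, 0.6, 0, 0, 0],
    [0, 0, 0.6, 0, 0, 0],
    [0, 0, 0.6, 0, 0, 0],
    [0, 0, 0.7, 0, 0, 0],
    [0, 0, 0, 0, 0, 0],
    [0, 0, 0, 0, 0, 0],
    [0, 0, 0, 0, 0, 0],
  ],
)

```text
clock: 7.45
tcp_pos: [0.5974, -0.2124, 0.1449]
eef_rot: [-179.9, 0.1, 17.5]
force: [0.5, -0.1, -2.8]
finger_gap: 0.634
```

>>> step_arm(
  plan=[
    [-0.7, 0.65, 0, 0, 0, -0.45],
    [-0.7, 0.65, 0, 0, 0, -0.45],
    [-0.7, 0.65, 0, 0, 0, -0.45],
    [-0.7, 0.65, 0, 0, 0, -0.45],
    [-0.7, 0.65, 0, 0, 0, -0.45],
    [-0.7, 0.65, 0, 0, 0, -0.45],
    [-0.7, 0.65, 0, 0, 0, -0.45],
    [-0.7, 0.65, 0, 0, 0, -0.45],
    [-0.58, 0.7, 0, 0, 0, -0.33],
    [0, 0, 0, 0, 0, 0],
  ],
)

```text
clock: 8.7
tcp_pos: [0.4426, -0.0644, 0.1456]
eef_rot: [-180.0, 0.0, -0.4]
force: [0.5, -0.3, -3.7]
finger_gap: 0.637
```

>>> step_arm(
  plan=[
    [0, 0, -0.6, 0, 0, 0],
    [0, 0, -0.6, 0, 0, 0],
    [0, 0, -0.6, 0, 0, 0],
    [0, 0, -0.6, 0, 0, 0],
    [0, 0, -0.5, 0, 0, 0],
    [0, 0, -0.4, 0, 0, 0],
    [0, 0, -0.25, 0, 0, 0],
    [0, 0, -0.15, 0, 0, 0],
    [0, 0, 0, 0, 0, 0],
    [0, 0, 0, 0, 0, 0],
  ],
)

```text
clock: 9.95
tcp_pos: [0.4434, -0.0651, 0.0535]
eef_rot: [180.0, -0.0, -0.5]
force: [0.3, -0.1, -2.1]
finger_gap: 0.636
```

>>> step_arm(
  plan=[
    [0, 0, -0.08, 0, 0, 0],
    [0, 0, -0.04, 0, 0, 0],
    [0, 0, 0, 0, 0, 0],
    [0, 0, 0, 0, 0, 0],
    [0, 0, 0, 0, 0, 0],
    [0, 0, 0, 0, 0, 0],
    [0, 0, 0, 0, 0, 0],
    [0, 0, 0, 0, 0, 0],
    [0, 0, 0, 0, 0, 0],
    [0, 0, 0, 0, 0, 0],
  ],
)

```text
clock: 11.2
tcp_pos: [0.4433, -0.065, 0.0506]
eef_rot: [180.0, -0.0, -0.5]
force: [-3.6, -0.0, 5.4]
finger_gap: 0.637
```

>>> step_arm(
  plan=[
    [0, 0, 0, 0, 0, 0],
    [0, 0, 0, 0, 0, 0],
    [0, 0, 0, 0, 0, 0],
    [0, 0, 0, 0, 0, 0],
    [0, 0, 0, 0, 0, 0],
    [0, 0, 0, 0, 0, 0],
    [0, 0, 0.3, 0, 0, 0],
    [0, 0, 0.7, 0, 0, 0],
    [0, 0, 1, 0, 0, 0],
    [0, 0, 1, 0, 0, 0],
  ],
  fingers=0.8,
)

```text
clock: 12.45
tcp_pos: [0.4431, -0.065, 0.1265]
eef_rot: [180.0, -0.0, -0.5]
force: [0.2, -0.3, -0.4]
finger_gap: 0.899
```

>>> step_arm(
  plan=[
    [0.18, 1, 1, 0, 0, 0.15],
    [0.18, 1, 0, 0, 0, 0.15],
    [0.18, 1, 0, 0, 0, 0.15],
    [0.18, 1, 0, 0, 0, 0.15],
    [0.18, 1, 0, 0, 0, 0.15],
    [0.18, 1, 0, 0, 0, 0.15],
    [0.18, 1, 0, 0, 0, 0.15],
    [0.18, 1, 0, 0, 0, 0.15],
    [0.18, 1, 0, 0, 0, 0.15],
    [0.18, 1, 0, 0, 0, 0.15],
  ],
)

```text
clock: 13.7
tcp_pos: [0.4883, 0.1858, 0.1508]
eef_rot: [-180.0, -0.0, 6.4]
force: [-0.0, 0.2, 0.3]
finger_gap: 0.9
```

>>> step_arm(
  plan=[
    [0.18, 1, 0, 0, 0, 0.15],
    [0.18, 1, 0, 0, 0, 0.15],
    [0.18, 1, 0, 0, 0, 0.15],
    [0.18, 1, 0, 0, 0, 0.15],
    [0.18, 1, 0, 0, 0, 0.15],
    [0.18, 1, 0, 0, 0, 0.15],
    [0.18, 1, 0, 0, 0, 0.15],
    [0.18, 0.6, 0, 0, 0, 0.1],
    [0, 0, 0, 0, 0, 0],
    [0, 0, 0, 0, 0, 0],
  ],
)

```text
clock: 14.95
tcp_pos: [0.5241, 0.3744, 0.1503]
eef_rot: [180.0, 0.0, 11.6]
force: [0.4, 0.4, -0.2]
finger_gap: 0.894
```

```bash
python3 w.py w2 red_box_center; cat > t.py <<'E'
import sys; from h import *
for c in ("top","side"):
    img,W=cloud(c,"pics/%s_%s.png"%(c,sys.argv[1]))
    for n in sys.argv[2:]:
        for r in manip.masks_of(c,n): print(c,n,round(r["conf"],2),np.round(r["uv"]),top(W,r["pixels"]))
E
python3 t.py 2 kraft_carton_center
```

```text
red_box_center 0.84 [276. 212.] (array([524.8, 379.4]), array([56.7, 45.3]), 13.8, np.float64(34.8), 2786)
[0.5242 0.3744 0.1505]
top kraft_carton_center 0.85 [304. 193.] (array([444.4, -65.8]), array([84.2, 58.2]), -1.2, np.float64(52.1), 940)
side kraft_carton_center 0.79 [298. 253.] (array([445.2, -66.4]), array([84.3, 61.3]), -1.1, np.float64(50.2), 901)
```

>>> step_arm(
  plan=[
    [0.02, 0.07, -0.8, 0, 0, 0.1],
    [0, 0, -0.8, 0, 0, 0],
    [0, 0, -0.8, 0, 0, 0],
    [0, 0, -0.8, 0, 0, 0],
    [0, 0, -0.8, 0, 0, 0],
    [0, 0, -0.5, 0, 0, 0],
    [0, 0, -0.32, 0, 0, 0],
    [0, 0, 0, 0, 0, 0],
    [0, 0, 0, 0, 0, 0],
    [0, 0, 0, 0, 0, 0],
  ],
)

```text
clock: 16.5
tcp_pos: [0.5249, 0.3769, 0.0303]
eef_rot: [-180.0, -0.1, 12.1]
force: [0.2, -0.6, -1.0]
finger_gap: 0.902
```

>>> step_arm(
  plan=[
    [0, 0, 0, 0, 0, 0],
    [0, 0, 0, 0, 0, 0],
    [0, 0, 0, 0, 0, 0],
    [0, 0, 0, 0, 0, 0],
    [0, 0, 0, 0, 0, 0],
    [0, 0, 0, 0, 0, 0],
    [0, 0, 0, 0, 0, 0],
    [0, 0, 0, 0, 0, 0],
    [0, 0, 0, 0, 0, 0],
    [0, 0, 0, 0, 0, 0],
  ],
  fingers=-1,
)

```text
clock: 17.75
tcp_pos: [0.5247, 0.3767, 0.0297]
eef_rot: [-180.0, -0.0, 12.1]
force: [0.7, 1.2, 0.2]
finger_gap: 0.483
```

>>> step_arm(
  plan=[
    [0, 0, 0.6, 0, 0, 0],
    [0, 0, 0.8, 0, 0, 0],
    [0, 0, 0.8, 0, 0, 0],
    [0, 0, 0.8, 0, 0, 0],
    [0, 0, 0.8, 0, 0, 0],
    [0, 0, 0.8, 0, 0, 0],
    [0, 0, 0.6, 0, 0, 0],
    [0, 0, 0, 0, 0, 0],
    [0, 0, 0, 0, 0, 0],
    [0, 0, 0, 0, 0, 0],
  ],
)

```text
clock: 19.0
tcp_pos: [0.5244, 0.3766, 0.1588]
eef_rot: [180.0, 0.1, 12.1]
force: [-1.0, 0.1, -0.3]
finger_gap: 0.489
```

```bash
python3 w.py w3 red_box_center; python3 t.py 3 red_box_center
```

```text
red_box_center 0.88 [280. 257.] (array([525.7, 377.3]), array([54.8, 45.3]), 12.4, np.float64(163.8), 7457)
red_box_center 0.27 [506. 304.] (array([444.9,  99.1]), array([149.1,  35. ]), 4.6, np.float64(28.6), 739)
[0.5245 0.3766 0.1591]
top red_box_center 0.58 [105. 161.] (array([509.3, 360.4]), array([23. , 19.6]), -82.2, np.float64(164.2), 110)
side red_box_center 0.74 [315.  99.] (array([524.1, 372.5]), array([55.3, 43.6]), 14.2, np.float64(163.6), 107)
```

>>> step_arm(
  plan=[
    [-0.177, -0.98, 0, 0, 0, -0.16],
    [-0.177, -0.98, 0, 0, 0, -0.16],
    [-0.177, -0.98, 0, 0, 0, -0.16],
    [-0.177, -0.98, 0, 0, 0, -0.16],
    [-0.177, -0.98, 0, 0, 0, -0.16],
    [-0.177, -0.98, 0, 0, 0, -0.16],
    [-0.177, -0.98, 0, 0, 0, -0.16],
    [-0.177, -0.98, 0, 0, 0, -0.16],
    [-0.177, -0.98, 0, 0, 0, -0.16],
    [-0.177, -0.98, 0, 0, 0, -0.16],
  ],
)

```text
clock: 20.55
tcp_pos: [0.4802, 0.1309, 0.1598]
eef_rot: [-180.0, -0.0, 4.8]
force: [0.5, -0.3, -1.2]
finger_gap: 0.487
```

>>> step_arm(
  plan=[
    [-0.177, -0.98, 0, 0, 0, -0.16],
    [-0.177, -0.98, 0, 0, 0, -0.16],
    [-0.177, -0.98, 0, 0, 0, -0.16],
    [-0.177, -0.98, 0, 0, 0, -0.16],
    [-0.177, -0.98, 0, 0, 0, -0.16],
    [-0.177, -0.98, 0, 0, 0, -0.16],
    [-0.177, -0.98, 0, 0, 0, -0.16],
    [-0.177, -0.98, 0, 0, 0, -0.16],
    [0, 0, 0, 0, 0, 0],
    [0, 0, 0, 0, 0, 0],
  ],
)

```text
clock: 21.8
tcp_pos: [0.4451, -0.0638, 0.1598]
eef_rot: [-180.0, -0.0, -1.1]
force: [0.3, 1.2, -1.6]
finger_gap: 0.485
```

>>> step_arm(
  plan=[
    [0, 0, -0.5, 0, 0, 0],
    [0, 0, -0.6, 0, 0, 0],
    [0, 0, -0.6, 0, 0, 0],
    [0, 0, -0.5, 0, 0, 0],
    [0, 0, -0.4, 0, 0, 0],
    [0, 0, -0.25, 0, 0, 0],
    [0, 0, -0.15, 0, 0, 0],
    [0, 0, -0.08, 0, 0, 0],
    [0, 0, 0, 0, 0, 0],
    [0, 0, 0, 0, 0, 0],
  ],
)

```text
clock: 23.05
tcp_pos: [0.4451, -0.0643, 0.0829]
eef_rot: [180.0, -0.0, -1.1]
force: [0.6, 1.0, -2.0]
finger_gap: 0.487
```

>>> step_arm(
  plan=[
    [0, -0.05, -0.08, 0, 0, 0],
    [0, 0, -0.04, 0, 0, 0],
    [0, 0, 0, 0, 0, 0],
    [0, 0, 0, 0, 0, 0],
    [0, 0, 0, 0, 0, 0],
    [0, 0, 0, 0, 0, 0],
    [0, 0, 0, 0, 0, 0],
    [0, 0, 0, 0, 0, 0],
    [0, 0, 0, 0, 0, 0],
    [0, 0, 0, 0, 0, 0],
  ],
)

```text
clock: 24.3
tcp_pos: [0.445, -0.0655, 0.0797]
eef_rot: [180.0, 0.0, -1.1]
force: [-0.3, -0.3, -0.6]
finger_gap: 0.485
```

>>> step_arm(
  plan=[
    [0, 0, 0, 0, 0, 0],
    [0, 0, 0, 0, 0, 0],
    [0, 0, 0, 0, 0, 0],
    [0, 0, 0, 0, 0, 0],
    [0, 0, 0, 0, 0, 0],
    [0, 0, 0, 0, 0, 0],
    [0, 0, 0.3, 0, 0, 0],
    [0, 0, 0.9, 0, 0, 0],
    [0, 0, 1, 0, 0, 0],
    [0, 0, 1, 0, 0, 0],
  ],
  fingers=0.8,
)

```text
clock: 25.55
tcp_pos: [0.445, -0.0655, 0.161]
eef_rot: [180.0, -0.0, -1.1]
force: [0.2, 0.3, -0.5]
finger_gap: 0.899
```

>>> step_arm(
  plan=[
    [0.24, -1, 0, 0, 0, 0],
    [0.24, -1, 0, 0, 0, 0],
    [0.24, -1, 0, 0, 0, 0],
    [0.24, -1, 0, 0, 0, 0],
    [0.24, -1, 0, 0, 0, 0],
    [0.24, -1, 0, 0, 0, 0],
    [0.24, -1, 0, 0, 0, 0],
    [0.24, -1, 0, 0, 0, 0],
    [0.24, -1, 0, 0, 0, 0],
    [0.24, -1, 0, 0, 0, 0],
  ],
)

```text
clock: 26.8
tcp_pos: [0.5052, -0.3164, 0.1602]
eef_rot: [180.0, -0.0, -1.1]
force: [0.7, 0.6, -0.4]
finger_gap: 0.9
```

>>> step_arm(
  plan=[
    [0.2, -1, 0, 0, 0, 0],
    [0.2, -1, 0, 0, 0, 0],
    [0, 0, 0, 0, 0, 0],
    [0, 0, 0, 0, 0, 0],
    [0, 0, 0, 0, 0, 0],
    [0, 0, 0, 0, 0, 0],
    [0, 0, 0, 0, 0, 0],
    [0, 0, 0, 0, 0, 0],
    [0, 0, 0, 0, 0, 0],
    [0, 0, 0, 0, 0, 0],
  ],
)

```text
clock: 28.05
tcp_pos: [0.515, -0.3655, 0.1597]
eef_rot: [180.0, 0.0, -1.1]
force: [-0.1, -0.6, -0.2]
finger_gap: 0.894
```

```bash
python3 w.py w4 amber_bottle_center; python3 t.py 4 red_box_center kraft_carton_center amber_bottle_center
```

```text
amber_bottle_center 0.2 [ 18. 259.] (array([473.7, -94. ]), array([27.5,  7.1]), 9.4, np.float64(42.5), 276)
[ 0.515  -0.3656  0.1597]
top red_box_center 0.9 [309. 192.] (array([443.4, -66.2]), array([52.1, 45. ]), -1.0, np.float64(85.9), 491)
top kraft_carton_center 0.95 [304. 206.] (array([443. , -65.7]), array([81.9, 58. ]), -1.1, np.float64(51.8), 281)
top kraft_carton_center 0.66 [184. 199.] (array([425.4, 206.5]), array([54.3, 54.2]), -0.8, np.float64(37.4), 286)
top amber_bottle_center 0.8 [434. 162.] (array([ 506.8, -359.5]), array([30.6, 14.7]), 67.0, np.float64(74.5), 47)
side red_box_center 0.73 [295. 248.] (array([437.4, -68.9]), array([42.4, 36.3]), 87.4, np.float64(83.7), 176)
side kraft_carton_center 0.96 [292. 257.] (array([443.3, -66.8]), array([82.2, 60. ]), 0.6, np.float64(49.5), 283)
side amber_bottle_center 0.82 [353. 395.] (array([ 507.5, -368.1]), array([15.5,  4.1]), -64.7, np.float64(81.7), 23)
```

View pics/w4.png

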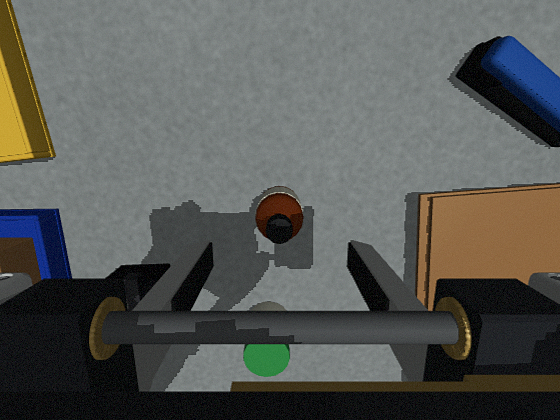

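Bottle is centred between the fingers (cap ~(280,228)), and red sits on kraft. I'll grip the bottle.

>>> step_arm(
  plan=[
    [0, 0.02, -0.7, 0, 0, 0],
    [0, 0, -0.7, 0, 0, 0],
    [0, 0, -0.7, 0, 0, 0],
    [0, 0, -0.7, 0, 0, 0],
    [0, 0, -0.7, 0, 0, 0],
    [0, 0, -0.6, 0, 0, 0],
    [0, 0, -0.49, 0, 0, 0],
    [0, 0, 0, 0, 0, 0],
    [0, 0, 0, 0, 0, 0],
    [0, 0, 0, 0, 0, 0],
  ],
)

```text
clock: 29.8
tcp_pos: [0.5153, -0.3652, 0.0456]
eef_rot: [180.0, -0.1, -1.1]
force: [-0.1, 0.2, 1.1]
finger_gap: 0.899
```

>>> step_arm(
  plan=[
    [0, 0, 0, 0, 0, 0],
    [0, 0, 0, 0, 0, 0],
    [0, 0, 0, 0, 0, 0],
    [0, 0, 0, 0, 0, 0],
    [0, 0, 0, 0, 0, 0],
    [0, 0, 0, 0, 0, 0],
    [0, 0, 0, 0, 0, 0],
    [0, 0, 0, 0, 0, 0],
    [0, 0, 0, 0, 0, 0],
    [0, 0, 0, 0, 0, 0],
  ],
  fingers=-1,
)

```text
clock: 31.05
tcp_pos: [0.515, -0.365, 0.045]
eef_rot: [180.0, -0.0, -1.1]
force: [-0.8, 0.8, 0.9]
finger_gap: 0.465
```

>>> step_arm(
  plan=[
    [0, 0, 0.4, 0, 0, 0],
    [0, 0, 0.6, 0, 0, 0],
    [0, 0, 0.7, 0, 0, 0],
    [0, 0, 0.7, 0, 0, 0],
    [0, 0, 0.7, 0, 0, 0],
    [0, 0, 0.7, 0, 0, 0],
    [0, 0, 0.6, 0, 0, 0],
    [0, 0, 0.4, 0, 0, 0],
    [0, 0, 0.2, 0, 0, 0],
    [0, 0, 0, 0, 0, 0],
  ],
)

```text
clock: 32.3
tcp_pos: [0.515, -0.365, 0.1699]
eef_rot: [-180.0, 0.0, -1.1]
force: [0.6, 0.4, -1.3]
finger_gap: 0.463
```

```bash
python3 t.py 5 amber_bottle_center blue_tray
```

```text
top amber_bottle_center 0.56 [452. 156.] (array([ 500.5, -351.3]), array([12.3,  2.3]), 53.2, np.float64(177.7), 15)
top blue_tray 0.59 [273. 194.] (array([441.3, -10.5]), array([232.7, 147.4]), 89.4, np.float64(25.3), 553)
side amber_bottle_center 0.83 [355. 364.] (array([ 497.6, -373.3]), array([20.6,  3.9]), -61.7, np.float64(178.6), 52)
side blue_tray 0.69 [275. 262.] (array([443.2, -10.5]), array([234.7, 147.2]), 89.7, np.float64(27.8), 416)
side blue_tray 0.36 [270. 388.] (array([ 378. , -350.3]), array([43.3, 43.1]), -89.5, np.float64(65.1), 628)
side blue_tray 0.35 [297. 246.] (array([442.2, -68.1]), array([48.9, 46.4]), 0.9, np.float64(84.2), 289)
```

View pics/side_5.png

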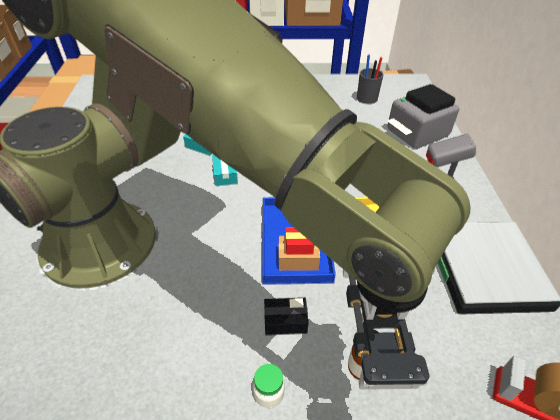

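Bottle is held upright in the side view (~(355,364)). Next is the tray.

>>> step_arm(
  plan=[
    [-0.1, 0.5, 0, 0, 0, 0],
    [-0.17, 0.95, 0, 0, 0, 0],
    [-0.17, 0.95, 0, 0, 0, 0],
    [-0.17, 0.95, 0, 0, 0, 0],
    [-0.17, 0.95, 0, 0, 0, 0],
    [-0.17, 0.95, 0, 0, 0, 0],
    [-0.17, 0.95, 0, 0, 0, 0],
    [-0.17, 0.95, 0, 0, 0, 0],
    [-0.17, 0.95, 0, 0, 0, 0],
    [-0.17, 0.95, 0, 0, 0, 0],
  ],
)

```text
clock: 33.85
tcp_pos: [0.4738, -0.1373, 0.17]
eef_rot: [-180.0, -0.0, -1.1]
force: [-0.1, -0.6, -1.4]
finger_gap: 0.461
```

>>> step_arm(
  plan=[
    [-0.17, 0.95, 0, 0, 0, 0],
    [-0.17, 0.95, 0, 0, 0, 0],
    [-0.17, 0.95, 0, 0, 0, 0],
    [-0.17, 0.95, 0, 0, 0, 0],
    [-0.17, 0.95, 0, 0, 0, 0],
    [-0.17, 0.95, 0, 0, 0, 0],
    [-0.15, 0.95, 0, 0, 0, 0],
    [-0.08, 0.5, 0, 0, 0, 0],
    [0, 0.3, 0, 0, 0, 0],
    [0, 0, 0, 0, 0, 0],
  ],
)

```text
clock: 35.1
tcp_pos: [0.443, 0.0476, 0.1699]
eef_rot: [180.0, -0.0, -1.1]
force: [-0.0, -0.2, -0.8]
finger_gap: 0.464
```

>>> step_arm(
  plan=[
    [0, 0, -0.5, 0, 0, 0],
    [0, 0, -0.7, 0, 0, 0],
    [0, 0, -0.7, 0, 0, 0],
    [0, 0, -0.7, 0, 0, 0],
    [0, 0, -0.7, 0, 0, 0],
    [0, 0, -0.6, 0, 0, 0],
    [0, 0, -0.4, 0, 0, 0],
    [0, 0, -0.2, 0, 0, 0],
    [0, 0, -0.1, 0, 0, 0],
    [0, 0, 0, 0, 0, 0],
  ],
)

```text
clock: 36.35
tcp_pos: [0.4431, 0.0475, 0.0551]
eef_rot: [180.0, -0.0, -1.1]
force: [-0.9, 0.6, -1.9]
finger_gap: 0.46
```

>>> step_arm(
  plan=[
    [0, 0, -0.1, 0, 0, 0],
    [0, 0, -0.06, 0, 0, 0],
    [0, 0, -0.04, 0, 0, 0],
    [0, 0, 0, 0, 0, 0],
    [0, 0, 0, 0, 0, 0],
    [0, 0, 0, 0, 0, 0],
    [0, 0, 0, 0, 0, 0],
    [0, 0, 0, 0, 0, 0],
    [0, 0, 0, 0, 0, 0],
    [0, 0, 0, 0, 0, 0],
  ],
)

```text
clock: 37.6
tcp_pos: [0.443, 0.0475, 0.0499]
eef_rot: [180.0, 0.0, -1.1]
force: [-0.1, -0.4, -1.3]
finger_gap: 0.464
```

>>> step_arm(
  plan=[
    [0, 0, 0, 0, 0, 0],
    [0, 0, 0, 0, 0, 0],
    [0, 0, 0, 0, 0, 0],
    [0, 0, 0, 0, 0, 0],
    [0, 0, 0, 0, 0, 0],
    [0, 0, 0, 0, 0, 0],
    [0, 0, 0.3, 0, 0, 0],
    [0, 0, 0.7, 0, 0, 0],
    [0, 0, 1, 0, 0, 0],
    [0, 0, 1, 0, 0, 0],
  ],
  fingers=0.4,
)

```text
clock: 38.85
tcp_pos: [0.443, 0.0475, 0.1262]
eef_rot: [-180.0, -0.0, -1.1]
force: [-0.3, 0.1, 0.6]
finger_gap: 0.699
```

>>> step_arm(
  plan=[
    [0, 0, 1, 0, 0, 0],
    [0, 0, 0.8, 0, 0, 0],
    [0.6, 0.95, 0, 0, 0, -0.1],
    [0.6, 0.95, 0, 0, 0, -0.1],
    [0.6, 0.95, 0, 0, 0, -0.1],
    [0.6, 0.95, 0, 0, 0, -0.1],
    [0.65, 0.9, 0, 0, 0, -0.1],
    [0.65, 0.9, 0, 0, 0, -0.1],
    [0.65, 0.9, 0, 0, 0, -0.1],
    [0.65, 0.9, 0, 0, 0, -0.15],
  ],
  fingers=1,
)

```text
clock: 40.1
tcp_pos: [0.5684, 0.2332, 0.1705]
eef_rot: [-180.0, -0.0, -5.0]
force: [-0.5, 0.8, -0.3]
finger_gap: 1.0
```

```bash
python3 w.py w6 teal_carton_center; python3 t.py 6 teal_carton_center amber_bottle_center white_jar_center
```

```text
teal_carton_center 0.94 [276. 206.] (array([569.2, 236.6]), array([85.4, 57.6]), -5.0, np.float64(40.8), 4842)
[0.5686 0.234  0.17  ]
top teal_carton_center 0.78 [187. 147.] (array([558.5, 214.4]), array([47.2, 17.7]), -3.3, np.float64(41.1), 107)
top amber_bottle_center 0.75 [261. 195.] (array([443.9,  46.3]), array([20.1, 18.8]), 44.3, np.float64(100.2), 74)
top white_jar_center 0.72 [427. 223.] (array([ 375.1, -347. ]), array([42.6, 40.7]), 77.8, np.float64(66.1), 295)
side teal_carton_center 0.93 [200. 142.] (array([199., 355.]), array([82.3, 57.6]), -26.8, np.float64(40.2), 363)
side teal_carton_center 0.85 [341. 164.] (array([569.6, 232. ]), array([82.9, 58.9]), -5.6, np.float64(40.2), 419)
side teal_carton_center 0.61 [227. 166.] (array([270.1, 228.3]), array([84.8, 54.7]), -82.7, np.float64(40.3), 438)
side amber_bottle_center 0.63 [295. 213.] (array([444.3,  40.2]), array([18.3,  7.3]), 4.9, np.float64(89.0), 33)
side white_jar_center 0.85 [267. 388.] (array([ 378.1, -350.9]), array([43.8, 42.9]), 70.4, np.float64(65.2), 625)
```

View pics/side_6.png

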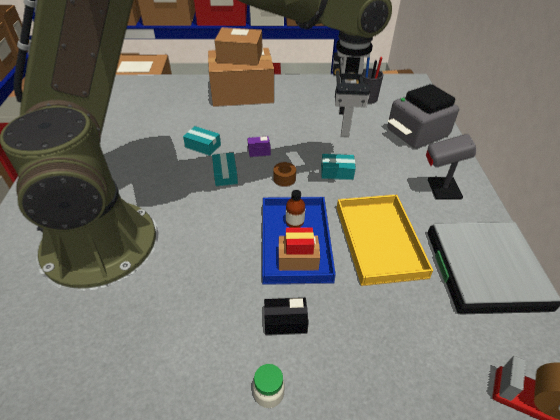

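Bottle stands in the blue tray (295,210). The next object is the teal carton.

>>> step_arm(
  plan=[
    [0.03, 0.03, -0.8, 0, 0, 0],
    [0, 0, -0.8, 0, 0, 0],
    [0, 0, -0.8, 0, 0, 0],
    [0, 0, -0.8, 0, 0, 0],
    [0, 0, -0.8, 0, 0, 0],
    [0, 0, -0.7, 0, 0, 0],
    [0, 0, -0.47, 0, 0, 0],
    [0, 0, 0, 0, 0, 0],
    [0, 0, 0, 0, 0, 0],
    [0, 0, 0, 0, 0, 0],
  ],
)

```text
clock: 41.85
tcp_pos: [0.5691, 0.2333, 0.0414]
eef_rot: [-180.0, -0.1, -5.0]
force: [0.0, -0.0, -0.1]
finger_gap: 0.999
```

>>> step_arm(
  plan=[
    [0, 0, 0, 0, 0, 0],
    [0, 0, 0, 0, 0, 0],
    [0, 0, 0, 0, 0, 0],
    [0, 0, 0, 0, 0, 0],
    [0, 0, 0, 0, 0, 0],
    [0, 0, 0, 0, 0, 0],
    [0, 0, 0, 0, 0, 0],
    [0, 0, 0, 0, 0, 0],
    [0, 0, 0, 0, 0, 0],
    [0, 0, 0, 0, 0, 0],
  ],
  fingers=-1,
)

```text
clock: 43.1
tcp_pos: [0.5688, 0.2332, 0.0407]
eef_rot: [-180.0, -0.0, -5.0]
force: [-0.3, 0.9, 0.7]
finger_gap: 0.609
```

>>> step_arm(
  plan=[
    [0, 0, 0.5, 0, 0, 0],
    [0, 0, 0.7, 0, 0, 0],
    [0, 0, 0.7, 0, 0, 0],
    [0, 0, 0.7, 0, 0, 0],
    [0, 0, 0.7, 0, 0, 0],
    [0, 0, 0.7, 0, 0, 0],
    [0, 0, 0.4, 0, 0, 0],
    [0, 0, 0, 0, 0, 0],
    [0, 0, 0, 0, 0, 0],
    [0, 0, 0, 0, 0, 0],
  ],
)

```text
clock: 44.35
tcp_pos: [0.5685, 0.2331, 0.15]
eef_rot: [180.0, 0.1, -5.0]
force: [0.3, 0.3, -2.7]
finger_gap: 0.614
```

>>> step_arm(
  plan=[
    [0.27, -0.98, 0, 0, 0, 0.22],
    [0.27, -0.98, 0, 0, 0, 0.22],
    [0.27, -0.98, 0, 0, 0, 0.22],
    [0.27, -0.98, 0, 0, 0, 0.22],
    [0.27, -0.98, 0, 0, 0, 0.22],
    [0.27, -0.98, 0, 0, 0, 0.22],
    [0.27, -0.98, 0, 0, 0, 0.22],
    [0.27, -0.98, 0, 0, 0, 0.22],
    [0.27, -0.98, 0, 0, 0, 0.22],
    [0.23, -0.98, 0, 0, 0, 0.2],
  ],
)

```text
clock: 45.6
tcp_pos: [0.6353, -0.0126, 0.1502]
eef_rot: [-180.0, 0.0, 5.0]
force: [0.5, 0.7, -1.8]
finger_gap: 0.613
```

>>> step_arm(
  plan=[
    [0, 0, 0, 0, 0, 0],
    [0, 0, -0.6, 0, 0, 0],
    [0, 0, -0.8, 0, 0, 0],
    [0, 0, -0.8, 0, 0, 0],
    [0, 0, -0.7, 0, 0, 0],
    [0, 0, -0.5, 0, 0, 0],
    [0, 0, -0.3, 0, 0, 0],
    [0, 0, -0.2, 0, 0, 0],
    [0, 0, -0.1, 0, 0, 0],
    [0, 0, 0, 0, 0, 0],
  ],
)

```text
clock: 46.85
tcp_pos: [0.6354, -0.0118, 0.0509]
eef_rot: [180.0, -0.0, 5.0]
force: [0.2, -0.6, -2.0]
finger_gap: 0.614
```

>>> step_arm(
  plan=[
    [0, 0, -0.1, 0, 0, 0],
    [0, 0, -0.06, 0, 0, 0],
    [0, 0, -0.04, 0, 0, 0],
    [0, 0, 0, 0, 0, 0],
    [0, 0, 0, 0, 0, 0],
    [0, 0, 0, 0, 0, 0],
    [0, 0, 0, 0, 0, 0],
    [0, 0, 0, 0, 0, 0],
    [0, 0, 0, 0, 0, 0],
    [0, 0, 0, 0, 0, 0],
  ],
)

```text
clock: 48.1
tcp_pos: [0.6353, -0.0118, 0.0457]
eef_rot: [-180.0, -0.0, 5.0]
force: [-0.5, -0.5, -0.6]
finger_gap: 0.618
```

>>> step_arm(
  plan=[
    [0, 0, 0, 0, 0, 0],
    [0, 0, 0, 0, 0, 0],
    [0, 0, 0, 0, 0, 0],
    [0, 0, 0, 0, 0, 0],
    [0, 0, 0, 0, 0, 0],
    [0, 0, 0, 0, 0, 0],
    [0, 0, 0.3, 0, 0, 0],
    [0, 0, 0.7, 0, 0, 0],
    [0, 0, 1, 0, 0, 0],
    [0, 0, 1, 0, 0, 0],
  ],
  fingers=0.8,
)

```text
clock: 49.35
tcp_pos: [0.6355, -0.0118, 0.1229]
eef_rot: [180.0, -0.1, 5.0]
force: [-0.0, 0.7, 0.0]
finger_gap: 0.9
```

>>> step_arm(
  plan=[
    [0, 0, 1, 0, 0, 0],
    [-0.6, 0.97, 0, 0, 0, 0],
    [-0.85, 0.97, 0, 0, 0, 0],
    [-0.95, 0.97, 0, 0, 0, 0],
    [-1, 0.97, 0, 0, 0, 0],
    [-1, 0.97, 0, 0, 0, 0],
    [-1, 0.97, 0, 0, 0, 0],
    [-1, 0.97, 0, 0, 0, 0],
    [-1, 0.97, 0, 0, 0, 0],
    [-0.98, 0.96, 0, 0, 0, 0],
  ],
  fingers=1,
)

```text
clock: 50.6
tcp_pos: [0.4252, 0.207, 0.1471]
eef_rot: [-180.0, -0.1, 5.0]
force: [1.0, 0.8, 0.4]
finger_gap: 1.002
```

```bash
python3 w.py w7 tape_roll_center; python3 t.py 7 teal_carton_center yellow_tray tape_roll_center
```

```text
tape_roll_center 0.91 [277. 220.] (array([426.3, 209.6]), array([58.2, 58.1]), -22.2, np.float64(36.5), 2140)
tape_roll_center 0.31 [140. 253.] (array([358.9, 335.7]), array([60.3, 49.7]), 6.6, np.float64(32.8), 2053)
[0.4245 0.2078 0.147 ]
top teal_carton_center 0.58 [281. 116.] (array([634.6, -13.5]), array([85. , 56.4]), 4.8, np.float64(46.9), 828)
top yellow_tray 0.88 [273. 120.] (array([634.9, -11.9]), array([234.2, 150.2]), -84.8, np.float64(26.5), 669)
top tape_roll_center 0.53 [198. 209.] (array([427.4, 194.3]), array([46.7,  4.1]), 16.0, np.float64(38.3), 11)
top tape_roll_center 0.31 [301. 205.] (array([443.1, -65.5]), array([81.8, 57.8]), -0.6, np.float64(51.9), 281)
side teal_carton_center 0.96 [201. 144.] (array([199.4, 355.6]), array([83.1, 58.8]), -25.8, np.float64(40.3), 356)
side teal_carton_center 0.75 [229. 168.] (array([269.1, 227.9]), array([84.8, 52.9]), -80.2, np.float64(40.4), 395)
side teal_carton_center 0.7 [381. 234.] (array([634.4, -14. ]), array([84.5, 57. ]), 6.0, np.float64(45.2), 703)
side teal_carton_center 0.18 [298. 242.] (array([445.9, -69.2]), array([53. , 45.6]), -4.4, np.float64(84.1), 432)
side yellow_tray 0.71 [383. 250.] (array([634.8, -12.2]), array([236., 151.]), -84.2, np.float64(27.1), 876)
side tape_roll_center 0.96 [282. 176.] (array([426. , 205.1]), array([56.1, 52.2]), 35.5, np.float64(35.3), 195)
side tape_roll_center 0.53 [296. 212.] (array([445.7,  44.2]), array([19.9, 15. ]), 57.9, np.float64(91.7), 41)
```

View pics/w7.png

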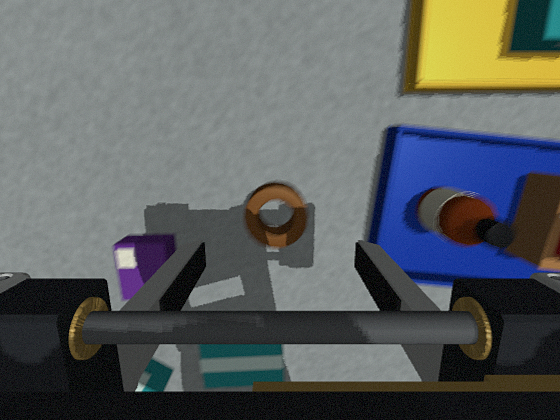

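Tape is between the fingers (277,215), and teal lies in the yellow tray.

>>> step_arm(
  plan=[
    [0.05, 0, -0.8, 0, 0, 0],
    [0, 0, -0.8, 0, 0, 0],
    [0, 0, -0.8, 0, 0, 0],
    [0, 0, -0.8, 0, 0, 0],
    [0, 0, -0.7, 0, 0, 0],
    [0, 0, -0.5, 0, 0, 0],
    [0, 0, -0.28, 0, 0, 0],
    [0, 0, 0, 0, 0, 0],
    [0, 0, 0, 0, 0, 0],
    [0, 0, 0, 0, 0, 0],
  ],
)

```text
clock: 52.35
tcp_pos: [0.4272, 0.2063, 0.0291]
eef_rot: [-180.0, -0.0, 5.0]
force: [0.3, 0.3, 0.5]
finger_gap: 0.999
```

>>> step_arm(
  plan=[
    [0, 0, 0, 0, 0, 0],
    [0, 0, 0, 0, 0, 0],
    [0, 0, 0, 0, 0, 0],
    [0, 0, 0, 0, 0, 0],
    [0, 0, 0, 0, 0, 0],
    [0, 0, 0, 0, 0, 0],
    [0, 0, 0, 0, 0, 0],
    [0, 0, 0, 0, 0, 0],
    [0, 0, 0, 0, 0, 0],
    [0, 0, 0, 0, 0, 0],
  ],
  fingers=-1,
)

```text
clock: 53.6
tcp_pos: [0.427, 0.2063, 0.0287]
eef_rot: [-180.0, -0.0, 5.0]
force: [-0.7, 1.0, 0.8]
finger_gap: 0.64
```

>>> step_arm(
  plan=[
    [0, 0, 0.6, 0, 0, 0],
    [0, 0, 0.8, 0, 0, 0],
    [0, 0, 0.8, 0, 0, 0],
    [0, 0, 0.8, 0, 0, 0],
    [0, 0, 0.8, 0, 0, 0],
    [0, 0, 0.8, 0, 0, 0],
    [0, 0, 0.6, 0, 0, 0],
    [0, 0, 0, 0, 0, 0],
    [0, 0, 0, 0, 0, 0],
    [0, 0, 0, 0, 0, 0],
  ],
)

```text
clock: 54.85
tcp_pos: [0.4267, 0.2061, 0.158]
eef_rot: [180.0, 0.1, 5.0]
force: [-0.1, 0.6, -1.2]
finger_gap: 0.639
```

```bash
python3 w.py w8 tape_roll_center
```

```text
tape_roll_center 0.89 [280. 273.] (array([429.3, 206.9]), array([58.5, 53.7]), -84.0, np.float64(165.7), 5586)
[0.4268 0.2061 0.1582]
```

>>> step_arm(
  plan=[
    [1, -0.7, 0, 0, 0, 0],
    [1, -0.85, 0, 0, 0, 0],
    [1, -0.95, 0, 0, 0, 0],
    [1, -1, 0, 0, 0, 0],
    [1, -1, 0, 0, 0, 0],
    [1, -1, 0, 0, 0, 0],
    [0.9, -1, 0, 0, 0, 0],
    [0.8, -1, 0, 0, 0, 0],
    [0.4, -0.8, 0, 0, 0, 0],
    [0.19, -0.5, 0, 0, 0, 0],
  ],
)

```text
clock: 56.2
tcp_pos: [0.6343, -0.0147, 0.1583]
eef_rot: [-180.0, 0.0, 5.0]
force: [0.4, -0.1, -1.4]
finger_gap: 0.642
```

>>> step_arm(
  plan=[
    [0, 0, 0, 0, 0, 0],
    [0, 0, -0.5, 0, 0, 0],
    [0, 0, -0.6, 0, 0, 0],
    [0, 0, -0.6, 0, 0, 0],
    [0, 0, -0.6, 0, 0, 0],
    [0, 0, -0.4, 0, 0, 0],
    [0, 0, -0.3, 0, 0, 0],
    [0, 0, -0.15, 0, 0, 0],
    [0, 0, -0.1, 0, 0, 0],
    [0, 0, 0, 0, 0, 0],
  ],
)

```text
clock: 57.45
tcp_pos: [0.6343, -0.0138, 0.0776]
eef_rot: [180.0, -0.0, 5.0]
force: [0.2, 0.5, -1.9]
finger_gap: 0.64
```

Lower 4 mm, release, lift and retreat so the cameras get a clear view.

>>> step_arm(
  plan=[
    [0, 0, -0.08, 0, 0, 0],
    [0, 0, -0.05, 0, 0, 0],
    [0, 0, -0.03, 0, 0, 0],
    [0, 0, 0, 0, 0, 0],
    [0, 0, 0, 0, 0, 0],
    [0, 0, 0, 0, 0, 0],
    [0, 0, 0, 0, 0, 0],
    [0, 0, 0, 0, 0, 0],
    [0, 0, 0, 0, 0, 0],
    [0, 0, 0, 0, 0, 0],
  ],
)

```text
clock: 58.7
tcp_pos: [0.6343, -0.0138, 0.0737]
eef_rot: [180.0, -0.0, 5.0]
force: [-2.3, 0.3, 5.3]
finger_gap: 0.64
```

>>> step_arm(
  plan=[
    [0, 0, 0, 0, 0, 0],
    [0, 0, 0, 0, 0, 0],
    [0, 0, 0, 0, 0, 0],
    [0, 0, 0, 0, 0, 0],
    [0, 0, 0, 0, 0, 0],
    [0, 0, 0, 0, 0, 0],
    [0, 0, 0.3, 0, 0, 0],
    [0, 0, 0.7, 0, 0, 0],
    [0, 0, 1, 0, 0, 0],
    [0, 0, 1, 0, 0, 0],
  ],
  fingers=0.8,
)

```text
clock: 59.95
tcp_pos: [0.6344, -0.0138, 0.1507]
eef_rot: [180.0, -0.1, 5.0]
force: [-0.4, -0.2, 0.7]
finger_gap: 0.9
```

>>> step_arm(
  plan=[
    [0, 0, 1, 0, 0, 0],
    [0, 0, 1, 0, 0, 0],
    [-0.3, 1, 0, 0, 0, 0],
    [-0.3, 1, 0, 0, 0, 0],
    [-0.3, 1, 0, 0, 0, 0],
    [-0.3, 1, 0, 0, 0, 0],
    [-0.3, 1, 0, 0, 0, 0],
    [-0.3, 1, 0, 0, 0, 0],
    [-0.3, 1, 0, 0, 0, 0],
    [-0.3, 1, 0, 0, 0, 0],
  ],
)

```text
clock: 61.2
tcp_pos: [0.5741, 0.187, 0.2]
eef_rot: [-180.0, -0.1, 5.0]
force: [0.4, 0.4, -0.3]
finger_gap: 0.898
```

>>> step_arm(
  plan=[
    [-0.3, 1, 0, 0, 0, 0],
    [-0.3, 1, 0, 0, 0, 0],
    [-0.3, 1, 0, 0, 0, 0],
    [-0.3, 1, 0, 0, 0, 0],
    [0, 0, 0, 0, 0, 0],
    [0, 0, 0, 0, 0, 0],
    [0, 0, 0, 0, 0, 0],
    [0, 0, 0, 0, 0, 0],
    [0, 0, 0, 0, 0, 0],
    [0, 0, 0, 0, 0, 0],
  ],
)

```text
clock: 62.45
tcp_pos: [0.5443, 0.2861, 0.1984]
eef_rot: [180.0, 0.0, 5.0]
force: [0.3, -0.4, -0.5]
finger_gap: 0.9
```

```bash
python3 t.py 9 kraft_carton_center teal_carton_center red_box_center amber_bottle_center tape_roll_center purple_box_center black_carton_center white_jar_center
```

```text
top kraft_carton_center 0.87 [301. 203.] (array([443.1, -65.6]), array([81.9, 57.7]), -1.1, np.float64(52.1), 289)
top kraft_carton_center 0.41 [369. 204.] (array([ 409.3, -213.5]), array([77.3, 56.8]), -0.4, np.float64(42.0), 797)
top teal_carton_center 0.73 [282. 125.] (array([634.2, -13.5]), array([85. , 54.9]), 4.2, np.float64(46.9), 248)
top red_box_center 0.87 [309. 192.] (array([443.5, -65.8]), array([52.1, 44.5]), -0.7, np.float64(85.9), 462)
top red_box_center 0.41 [279. 196.] (array([441.2, -10.4]), array([232.5, 147.2]), 89.4, np.float64(27.1), 639)
top amber_bottle_center 0.58 [262. 195.] (array([443.4,  45.8]), array([19.8, 19.7]), -88.3, np.float64(100.2), 73)
top amber_bottle_center 0.37 [272. 117.] (array([635.2, -11.4]), array([233.9, 150.8]), -84.7, np.float64(25.9), 637)
top tape_roll_center 0.91 [285. 108.] (array([630.2, -16.3]), array([57.6, 53.1]), -42.0, np.float64(82.2), 307)
top tape_roll_center 0.27 [368. 207.] (array([ 409.2, -213.5]), array([77.2, 56.8]), -0.8, np.float64(42.1), 790)
top black_carton_center 0.84 [367. 207.] (array([ 409.3, -213.5]), array
[... 602 characters left out ...]
4(84.1), 449)
side amber_bottle_center 0.8 [294. 212.] (array([444.1,  39.3]), array([17.9,  6.3]), 3.1, np.float64(91.2), 34)
side tape_roll_center 0.8 [384. 226.] (array([633. , -17.2]), array([56.2, 54.7]), 28.9, np.float64(80.4), 313)
side purple_box_center 0.83 [259. 146.] (array([358.8, 331.5]), array([60.1, 48.9]), 9.2, np.float64(32.0), 220)
side black_carton_center 0.56 [286. 315.] (array([ 411.9, -213.8]), array([78.4, 55.3]), 0.9, np.float64(40.4), 1078)
side black_carton_center 0.15 [378. 236.] (array([634.1, -14.6]), array([83.8, 58.6]), 5.5, np.float64(44.4), 226)
side white_jar_center 0.67 [268. 388.] (array([ 376.8, -350.9]), array([43.5, 43.4]), -57.5, np.float64(65.2), 624)
```

View pics/side_9.png

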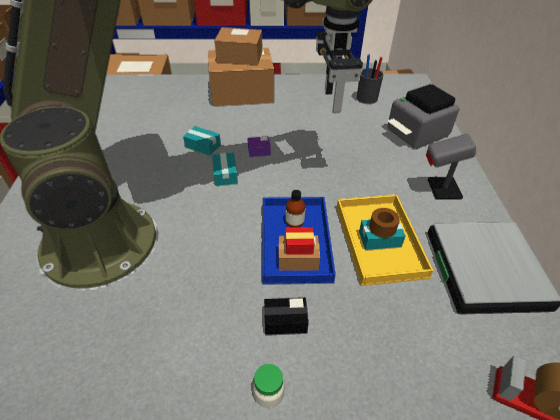

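View pics/top_9.png

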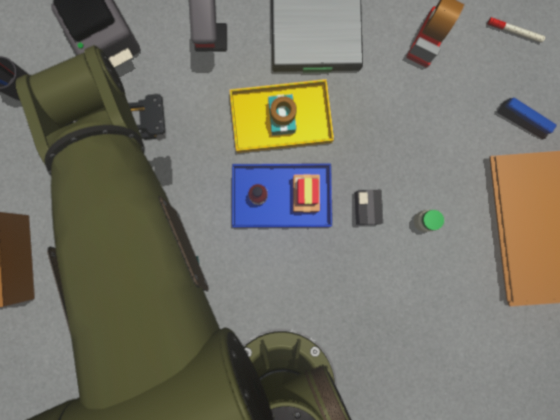

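Both orders are made up and the arm stands clear. Everything is within tolerance: the tape is about 3–5 mm off centre on the teal carton, and the red box under 2 mm off on the kraft carton.

```bash
python3 -c "from plant import manip; print(manip.job_done())"
```

```text
the job is handed in; nothing more can be done
None
```

Both orders are made up and the job is handed in, at about 63 s of the 141 s allowed. Handing in gives no verdict, so the outcome rests on my own checks.

- **Blue tray:** the kraft carton lies flat on the floor. The red box sits on top, under 2 mm off centre. The amber bottle stands upright beside them, with its cap top measured at 100 mm, as expected on the 5 mm tray floor.
- **Yellow tray:** the far teal carton lies flat on the floor. The tape roll lies level on it, about 3–5 mm off centre against the 15 mm allowed.
- **Left alone:** the black carton and the white jar read within about 3 mm of their starting positions in both cameras. The purple box also did, but only in the side view, because the arm hid it from the top camera at the end.
- **Disagreements:** the top and side cameras differed by up to about 3 mm on most things, and by 6 mm on the bottle, where the side view caught only part of it. The networks also gave some low-confidence false finds, such as the tray reported as a bottle, which I ignored after comparing with the pictures.

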